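# Move the jar slide one hole on and hold its lock pin home

## Robot

A 6-joint arm with a two-finger parallel gripper is mounted at the origin on the work surface. World frame = base frame: x ahead of the robot, y to its left, z up, the work surface at z = 0. Lengths are in m, angles in degrees, forces in N, time in s.
With the tool pointing down it reaches from about 0.35 to 0.775 m from the base axis. Payload 5.5 kg.
Tool frame: the origin (TCP) lies on the centre line of the jaws, within the pads' length; the fingertips stand 25 mm ahead of it and the grasp point (between the pads) lies 6 mm ahead of it; z points along the fingers, y is the line along which they close (so a half turn about z gives the same grasp; the last joint's range is limited). The gripper opens to 85 mm and grips with 20 to 120 N. Pads are 22 mm wide; open, the fingers measure 114 mm over their backs; the gripper's body (76 mm by 85 mm) begins 54 mm behind the grasp point. The pads swing forward as they close: fully open they stand 13 mm farther back than shut.
Start: joints at [55.714, 17.945, 2.641, 74.691, 0, 82.002], TCP at [0.255, 0.516, 0.256] pointing down, gripper open.
Joint ranges: [-158.12, 158.12], [-49.38, 96.58], [-58.88, 72.47], [-126.05, 133.96], [-84.25, 85.87], [-180, 180]. Speed limits (degrees/s): [147.25, 147.25, 180, 180, 180, 180].

## Interface

Orientations are given as [roll, pitch, yaw] about the fixed x, y, z axes, in that order (R = Rz(yaw) Ry(pitch) Rx(roll)).
In Python, from cell import r gives the robot as it stands.
- The arm moves only by the shell command python3 -m creep 'ROWS' [OPENING]. ROWS is a JSON object of lists of equal length, an entry for each row: "delta_pos": the shift along the world's x, y, z as a fraction of full scale, a list of three; "dr": the turn, a rotation vector about the world's x, y, z as a fraction of full scale, a list of three. A call has 1 to 20 rows; each row shifts and turns the commanded pose from where the row before left it; what a row does not reach is not made up. Full scale, the value 1, is 0.1 m for a shift and pi rad for a turn. A row lasts 1/10 s, in which the tool goes at most 50 mm and 8.59 degrees, less where a joint would pass 70% of its speed; a pose out of reach is approached as far as the arm can. A call with a number of a shift or a turn outside -1 to 1 is refused whole. A call with a gripper value outside its range is refused whole. OPENING is the opening, from 0 (shut) to 1 (fully open), set as the call begins (- or left out, the last holds). The fingers move at their own pace and stop on an object; the grip force is fixed at half the most. Time passes only in rows, so rows that do not move let the fingers close. It gives the time, the measured TCP pose, the force, the opening and the grip force at its end, in the units of the state.
- r.get_obs(): the state, without advancing time (a new reading comes with each control period).
- r.get_image(name): name is "scene" or "top" or "wrist"; returns a dict with "img" (420x560x3 uint8, red, green, blue), "fx", "fy", "cx", "cy" (pixels), "dist" ([k1, k2, p1, p2, k3] as OpenCV has them; the pictures are not rectified), "rvec" (rotation vector, rad) and "tvec" (3), from world to camera coordinates, as OpenCV has them; the wrist camera has in their place "T_tool_cam" (4x4, takes a point from camera to tool coordinates, whose origin is the TCP and whose axes are the flange's). Camera axes: x right, y down, z forward; pixel columns grow to the right and rows downward; lengths in m; the calibration is good to about 2 mm. A picture is of the moment at which its call begins: read the wrist's pose just before it. There is no depth.
- r.sign_off(): hands the job in; it is judged then, once.
The state is a dict: "t": time; "q": joint angles; "joint_vel": joint speeds; "tau": joint torques, N m; "tool_pos": TCP position; "ee_rot": TCP orientation; "ft_force": force on the tool from outside, world axes, zero at the start; "wrist_torque": the same for the moment, N m; "width": finger opening in m; "grip_force": force on a finger pad.
Only numpy, scipy, OpenCV 4.12 (cv2) and the standard library are available. Lean on these libraries where they do the work, as an engineer would, in place of code of your own. Each camera call takes 0.05 s, during which the arm holds its last target. There are 200 camera calls.

## Task

Take the flat steel stop blade out of its stand and slip it all the way down into the slot of the jar slide's rail, and let go of it. Then pull up the black knob of the lock plunger, slide the carriage along to the next hole, towards the blade, and get the pin fully down in that hole. The plunger's spring is tired, so do not let go: finish with the hand still on the knob, pressing it firmly down (about 10 newtons); leave the other bottles and vessels where they stand.

Things in the scene. Friction and masses are not known exactly. Their poses are not given: they have to be found in the camera images.
- rail: Aluminium index rail on a steel foot plate (90 mm wide), fixed to the bench: 52 mm wide (its x), 270 mm long (its y), top 35 mm above the bench. Origin: centre of its underside; z up; +y is the way the carriage must travel. Square 10 mm holes, 10 mm deep, on its centre line at y = -80 mm (pin starts here), 0 (next hole), +95 mm (unused); stop slot at y = +62 mm.
- slot_mouth (a point): Centre of the mouth of the stop slot, in the rail's top face, 35 mm above the bench. The slot is 36 mm along the rail's x, 9.5 mm along the rail's y and 23 mm deep; its floor is 12 mm above the bench.
- next_hole (a point): Centre of the mouth of the next hole, in the rail's top face, 35 mm above the bench: 80 mm from the first hole. The knob must end straight above it.
- carriage (a joint): Travel along the rail's +y in m: 0 = pin in the first hole, 0.080 = next hole; friction 1.5 N. The carriage is a plate 70 mm wide, 110 mm long (along y, plunger at its middle), top 49 mm above the bench; on its +x side sits a clamped white jar (80 mm wide, centre 83 mm from the plunger, top 101 mm above the bench). The blade in the slot stops it 2 to 6 mm past the next hole.
- plunger: Lock plunger: upright black knob, 26 mm diameter, 24 mm tall; thin stem below, 8 mm round-nosed pin. Origin: knob centre, 79 mm above the bench with the pin home; axes as the rail's. Slides only up (pin is clear from 11 mm up, hard stop at 20 mm); a weak spring and its weight push it down with 2.5 to 4 N. 18 mm free under the knob beside stem and a 21 mm wide, 6 mm high boss.
- pads: Rubber bottoms of the rail's holes; the pin presses on them when home. Origin and axes as the rail's.
- blade: Steel stop blade, 90 g, upright in its stand at the start: 30 mm wide (its x), 6 mm thick (its y), thinned tip (24 by 2.5 mm at the end, full size from 8 mm up); from 45 to 75 mm above its lower end a grip 30 mm wide, 12 mm thick. Origin: centre of its lower end; z up. Home in the rail's slot its lower end is 12 mm above the bench, its width across the rail, either way round.
- stand: Grey plastic block, fixed to the bench, 64 by 52 mm, 37 mm high, with a 35 by 9 mm slot 25 mm deep in which the blade stands at the start. Origin: centre of its underside.
- reagent: White plastic bottle, 68 mm wide, 110 mm tall, standing by; not to be moved. Origin: centre of its underside.
- sample: Small amber jar, 42 mm wide, 60 mm tall, standing by; not to be moved. Origin: centre of its underside.
- beaker: Empty steel beaker, 66 mm wide, 80 mm tall, standing by; not to be moved. Origin: centre of its underside.
Not all that is in view belongs to the job. Of the things that look like the blade, the smallest one is meant.

How it is judged:
By the outcome, as a careful person would: the job done as asked, in the order asked, and still so for the second after the job is handed in, while the arm keeps its last pose, push and grip.
It also fails if it takes over 54 s, if anything falls off the work surface, if the arm or the gripper's body presses on something with over 40 N, if the wrist force passes 120 N, or if a joint passes its speed limit or range.

## Working session

There is one attempt and no reset: what is moved stays moved. The work goes in short steps, Python scripts to look and compute and a shell command to move; the robot and the scene stay as the last step left them, time stands still between calls to the robot, and variables do not carry over. Pictures are saved under pics/ and viewed, at most 10 in all, crops included, and the job is handed in when it is done.

```bash
mkdir -p pics; ls; cat > h.py <<'E'
import numpy as np,cv2
from scipy.spatial.transform import Rotation as R
from cell import r
def cam(name):
    o=r.get_obs(); d=r.get_image(name)
    K=np.array([[d['fx'],0,d['cx']],[0,d['fy'],d['cy']],[0,0,1.]]);D=np.array(d['dist'],float)
    if 'rvec' in d:
        Rw=cv2.Rodrigues(np.array(d['rvec'],float))[0];t=np.array(d['tvec'],float).ravel()
        C=-Rw.T@t;Rc=Rw.T
    else:
        T=np.array(d['T_tool_cam']);Rt=R.from_euler('xyz',o['ee_rot'],degrees=True).as_matrix()
        C=np.array(o['tool_pos'])+Rt@T[:3,3];Rc=Rt@T[:3,:3]
    return dict(img=d['img'],K=K,D=D,C=C,R=Rc)
def ray(c,uv):
    p=cv2.undistortPoints(np.array(uv,float).reshape(-1,1,2),c['K'],c['D']).reshape(-1,2)
    v=np.c_[p,np.ones(len(p))]@c['R'].T
    return v
def plane(c,uv,z):
    v=ray(c,uv); return c['C']+v*((z-c['C'][2])/v[:,2])[:,None]
def tri(c1,u1,c2,u2):
    A=0;b=0
    for c,u in((c1,u1),(c2,u2)):
        v=ray(c,u)[0];v/=np.linalg.norm(v);P=np.eye(3)-np.outer(v,v);A=A+P;b=b+P@c['C']
    return np.linalg.solve(A,b)
def proj(c,X):
    Rw=c['R'].T;return cv2.projectPoints(np.array(X,float).reshape(-1,1,3),cv2.Rodrigues(Rw)[0],-Rw@c['C'],c['K'],c['D'])[0].reshape(-1,2)
def save(n,img): cv2.imwrite('pics/'+n,img[:,:,::-1])
E
python3 - <<'E'
from h import *
import pickle
a=[cam(n) for n in('scene','top','wrist')]
pickle.dump(a,open('c0.pkl','wb'))
for n,c in zip(('scene','top','wrist'),a): save(n+'0.png',c['img']);print(n,c['C'],c['R'][:,2],c['K'][0,0])
print(r.get_obs())
E
```

```text
pics
scene [1.06989016 0.91076345 0.78857516] [-0.42652827 -0.70553706 -0.56594266] 544.90116308595
top [0.40367045 0.02743054 1.09719759] [ 0.1465302   0.01394369 -0.98910792] 454.56879682580126
wrist [0.19545391 0.54606072 0.37364673] [ 0.2370886  -0.11846923 -0.96423754] 352.24509712607625
{'t': 0.15, 'q': array([5.57126184e+01, 1.79822326e+01, 2.59582902e+00, 7.46913611e+01,
       1.83320860e-03, 8.20009918e+01]), 'joint_vel': array([-0.03752339, -0.07223847,  0.24183827,  0.03792306,  0.03748008,
       -0.04073505]), 'tau': array([ 2.40273323e-03, -4.81066561e+01,  2.98815161e+01,  1.38743626e-02,
       -3.14744284e-05,  1.34370723e-05]), 'tool_pos': array([0.2544847 , 0.51526191, 0.25562851]), 'ee_rot': array([-1.79923247e+02, -1.26367817e-02,  1.53711617e+02]), 'ft_force': array([ 0.57315597, -0.1210432 , -0.30175743]), 'wrist_torque': array([-0.00841113, -0.01924947,  0.00658378]), 'grip_force': 0.0, 'width': 0.08562842970349321}
```

View pics/scene0.png

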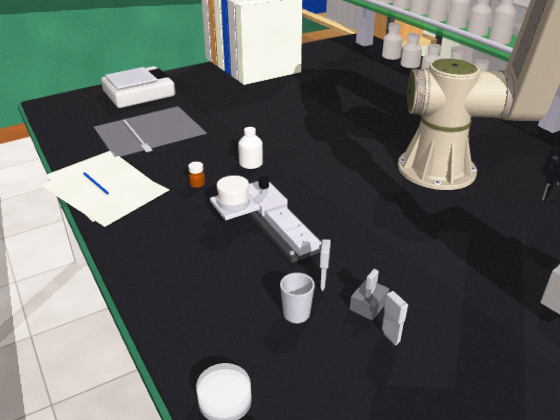

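View pics/top0.png

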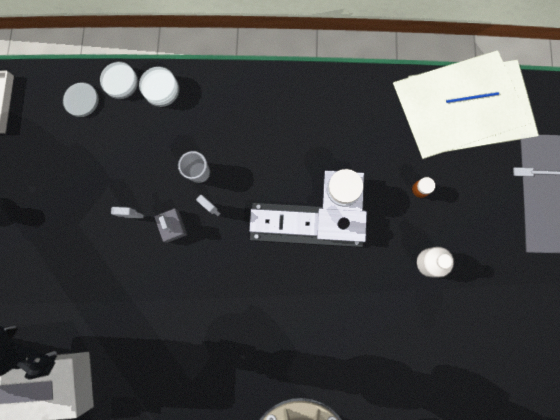

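Scene view: rail runs about (255,195)–(310,245), with the knob at (264,182). Blade lookalikes in scene/top pixels: A in the stand, scene (372,282) / top (166,224); B scene (325,262) / top (207,204); C scene (395,318) / top (122,211). A looks smallest and stands in the grey block; I'll check it in a close crop.

```bash
python3 - <<'E'
from h import *
import pickle
s,t,w=pickle.load(open('c0.pkl','rb'))
a=cv2.resize(s['img'][225:350,235:425],None,fx=3.0,fy=3.0,interpolation=cv2.INTER_CUBIC)
b=cv2.resize(t['img'][160:260,100:380],None,fx=2.4,fy=2.2,interpolation=cv2.INTER_CUBIC)
W=700;im=np.zeros((600,W,3),np.uint8);im[:375,:570]=a;im[378:598,:672]=b
save('crop1.png',im)
p=lambda u,z:plane(t,[u],z)[0].round(3)
print('stand',p((170,226),.037),'knob',p((343,223),.091),'slot',p((281,222),.035),'hole',p((307,224),.035),'far',p((267,221),.035))
print('beaker',p((193,165),.08),'B',p((207,204),.05),'C',p((122,211),.08),'reag',p((445,261),.11),'jar',p((346,187),.1))
E
```

```text
stand [0.506 0.321 0.037] knob [ 0.519 -0.08   0.091] slot [0.524 0.059 0.035] hole [ 0.521 -0.002  0.035] far [0.525 0.092 0.035]
beaker [0.645 0.265 0.08 ] B [0.559 0.233 0.05 ] C [0.533 0.423 0.08 ] reag [ 0.439 -0.302  0.11 ] jar [ 0.599 -0.085  0.1  ]
```

View pics/crop1.png

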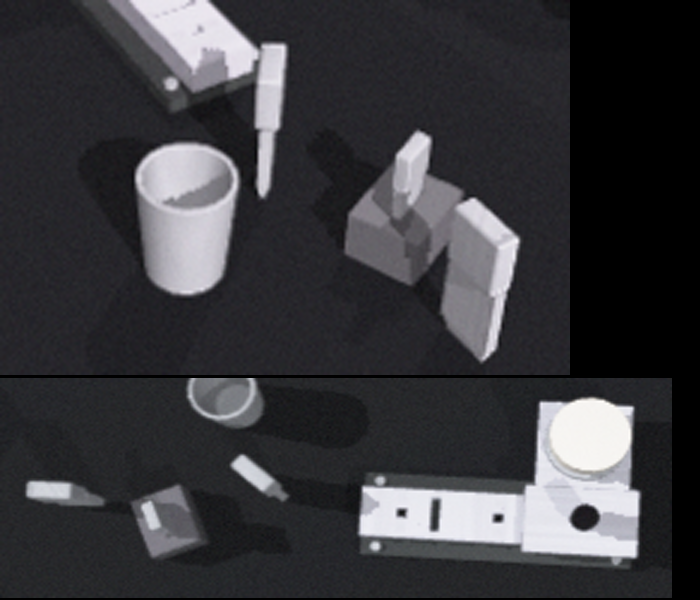

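View pics/wrist0.png

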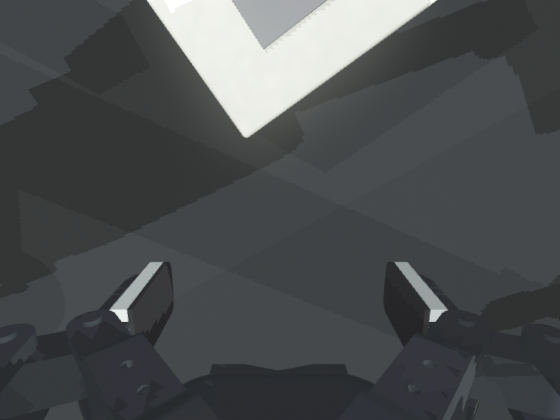

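The crop confirms A: it's the one standing in the grey block (top ≈(166,224)). B (free, longer) and C (free, thicker) are both larger. The wrist view only shows the jaws and a paper. Next I'll move the hand above A.

```bash
python3 -m creep '{"delta_pos":[[0.314,-0.243,0],[0.314,-0.243,0],[0.314,-0.243,0],[0.314,-0.243,0],[0.314,-0.243,0],[0.314,-0.243,0],[0.314,-0.243,0],[0.314,-0.243,0],[0,0,0],[0,0,0],[0,0,0]],"dr":[[0,0,0.0343],[0,0,0.0343],[0,0,0.0343],[0,0,0.0343],[0,0,0.0343],[0,0,0.0343],[0,0,0.0343],[0,0,0.0343],[0,0,0],[0,0,0],[0,0,0]]}' 0.5
python3 - <<'E'
from h import *
import pickle
c=cam('wrist');pickle.dump(c,open('w1.pkl','wb'));save('w1.png',c['img'])
E
```

```text
t: 1.25
tool_pos: [0.5051, 0.3215, 0.2561]
ee_rot: [180.0, -0.1, -156.9]
ft_force: [0.5, 0.1, 0.5]
width: 0.0425
grip_force: 0.0
```

View pics/w1.png

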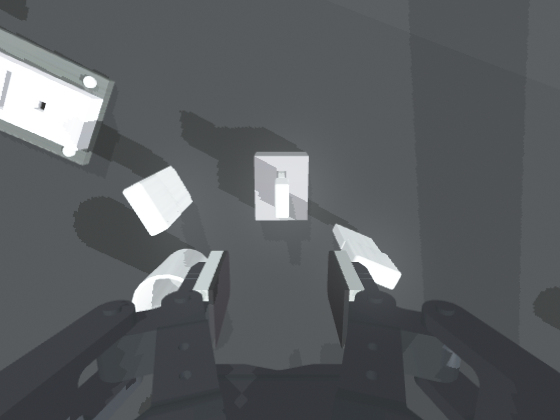

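Wrist view: the stand's top spans (254–308, 152–220) and the blade's top face is about (282,199), already aligned with the image vertical. B is at (160,200), C at (365,255), beaker at (170,280). I'll take a second place of the wrist camera for triangulation.

```bash
cat >> h.py <<'E'
def blob(c,box,thr,lo=False,mn=30):
    x0,y0,x1,y1=box;g=cv2.cvtColor(c['img'],cv2.COLOR_RGB2GRAY)[y0:y1,x0:x1]
    m=((g<thr) if lo else (g>thr)).astype(np.uint8)
    n,_,_,_=cv2.connectedComponentsWithStats(m)
    cs=cv2.findContours(m,cv2.RETR_EXTERNAL,cv2.CHAIN_APPROX_NONE)[0]
    out=[]
    for k in cs:
        if cv2.contourArea(k)<mn: continue
        k=k+np.array([x0,y0]);M=cv2.moments(k);out.append((np.array([M['m10']/M['m00'],M['m01']/M['m00']]),cv2.minAreaRect(k),cv2.contourArea(k)))
    return out
E
python3 -m creep '{"delta_pos":[[0.2,0.1,0],[0.2,0.1,0],[0,0,0],[0,0,0]],"dr":[[0,0,0],[0,0,0],[0,0,0],[0,0,0]]}'
python3 - <<'E'
from h import *
import pickle
c1=pickle.load(open('w1.pkl','rb'));c2=cam('wrist');pickle.dump(c2,open('w2.pkl','wb'))
u=proj(c2,[[.506,.321,.06]])[0];print(u)
for c,b in((c1,(250,148,314,226)),(c2,(int(u[0])-45,int(u[1])-50,int(u[0])+45,int(u[1])+50))):
    x0,y0,x1,y1=b;g=cv2.cvtColor(c['img'],cv2.COLOR_RGB2GRAY)[y0:y1,x0:x1]
    print(np.percentile(g,[5,50,75,90,95,99]))
    for t in(100,150,235,247): print(t,[(o[0].round(1),[np.round(q,1) for q in o[1]],o[2]) for o in blob(c,b,t)])
g=[cv2.resize(c['img'][y:y+110,x:x+120],None,fx=3.3,fy=4,interpolation=cv2.INTER_CUBIC) for c,x,y in((c1,220,135),(c2,max(0,int(u[0])-60),max(0,int(u[1])-55)))]
save('crop2.png',np.hstack(g))
E
```

```text
t: 1.7
tool_pos: [0.5448, 0.342, 0.256]
ee_rot: [180.0, -0.1, -156.8]
ft_force: [-1.0, -0.5, 0.2]
width: 0.0429
grip_force: 0.0
[273.05945581 136.48098805]
[ 86. 176. 224. 226. 255. 255.]
100 [(array([281.4, 185.9]), [array([281.5, 187.5]), array([72. , 63.9]), np.float64(88.8)], 3761.5)]
150 [(array([281., 187.]), [array([281. , 187.5]), array([65., 54.]), np.float64(90.0)], 3361.5)]
235 [(array([281.8, 200.2]), [array([281.5, 200.5]), array([33., 13.]), np.float64(90.0)], 408.5)]
247 [(array([282. , 200.5]), [array([282. , 200.5]), array([33., 12.]), np.float64(90.0)], 393.0)]
[ 75.  96. 202. 223. 251. 255.]
100 [(array([277.7, 141.2]), [array([277.5, 141. ]), array([57., 70.]), np.float64(-0.0)], 3841.0)]
150 [(array([277.8, 140.8]), [array([278., 141.]), array([68., 56.]), np.float64(90.0)], 3666.5)]
235 [(array([278.1, 146.6]), [array([278., 147.]), array([36., 14.]), np.float64(90.0)], 453.0)]
247 [(array([278. , 147.5]), [array([278. , 147.5]), array([35., 12.]), np.float64(90.0)], 419.5)]
```

View pics/crop2.png

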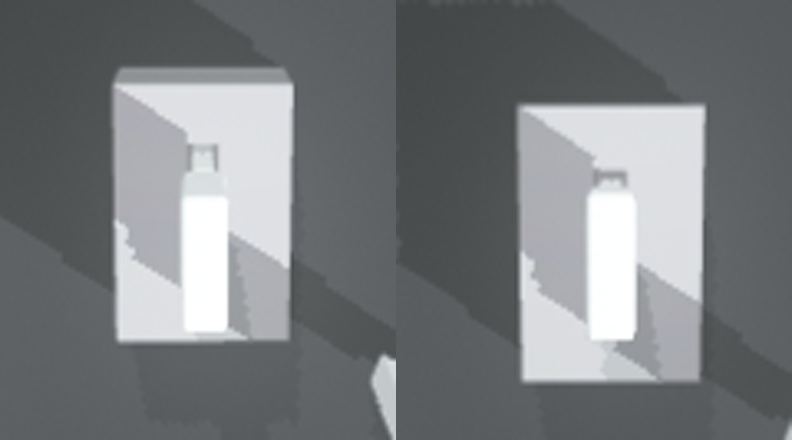

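The crops show the blade's top face as a clean white rectangle: (282,200.5) in view 1, (278,147.5) in view 2, standing in the stand's slot.

```bash
python3 - <<'E'
from h import *
import pickle
c1=pickle.load(open('w1.pkl','rb'));c2=pickle.load(open('w2.pkl','rb'))
s,t,w=pickle.load(open('c0.pkl','rb'))
X=tri(c1,(282,200.5),c2,(278,147.5));print('top',X)
for c,e in((c1,[(282,184),(282,217)]),(c2,[(278,130),(278,165)])):
    P=plane(c,e,.087);d=P[0]-P[1];print(P.mean(0),np.hypot(*d[:2]),np.degrees(np.arctan2(d[1],d[0])))
# stand top corners direction / centre
print('stand',plane(c1,[(281,188)],.037),plane(c2,[(277.8,141)],.037))
P=plane(c2,[(307,108),(307,173)],.037);d=P[0]-P[1];print('stand yaw',np.degrees(np.arctan2(d[1],d[0])))
print(proj(t,[X]),proj(s,[X]))
o=r.get_obs();print(o['tool_pos'],o['ee_rot'],X-np.array(o['tool_pos']))
E
```

```text
top [0.51074117 0.32792361 0.08459519]
[0.51029656 0.32785575 0.087     ] 0.028622231406722484 -156.64023594206833
[0.51076117 0.32778315 0.087     ] 0.027942364166341892 -156.71427767027842
stand [[0.51034543 0.32737372 0.037     ]] [[0.509661   0.32705775 0.037     ]]
stand yaw -155.42214953433347
[[161.54392811 221.79450322]] [[372.33437521 274.89550733]]
[0.54457399 0.34170113 0.25621594] [ 1.79992375e+02 -6.07658363e-02 -1.56819514e+02] [-0.03383281 -0.01377752 -0.17162075]
```

```bash
python3 -m creep '{"delta_pos":[[-0.17,-0.07,-0.2],[-0.17,-0.07,-0.2],[0,0,-0.4],[0,0,-0.4],[0,0,-0.35],[0,0,-0.21],[0,0,0],[0,0,0],[0,0,0]],"dr":[[0,0,0],[0,0,0],[0,0,0],[0,0,0],[0,0,0],[0,0,0],[0,0,0],[0,0,0],[0,0,0]]}'
python3 -m creep '{"delta_pos":[[0,0,0],[0,0,0],[0,0,0],[0,0,0],[0,0,0],[0,0,0]],"dr":[[0,0,0],[0,0,0],[0,0,0],[0,0,0],[0,0,0],[0,0,0]]}' 0
```

```text
t: 2.65
tool_pos: [0.5127, 0.3278, 0.0824]
ee_rot: [180.0, 0.2, -156.9]
ft_force: [0.1, -0.2, 1.4]
width: 0.0428
grip_force: 0.0
t: 3.25
tool_pos: [0.5127, 0.3276, 0.0817]
ee_rot: [180.0, 0.1, -156.9]
ft_force: [-0.5, -0.1, 5.7]
width: 0.011
grip_force: 58.7
```

```bash
python3 -m creep '{"delta_pos":[[0,0,0.2],[0,0,0.3],[0,0,0.4],[0,0,0.45],[0,0,0.4],[0.1,-0.4,0],[0.1,-0.4,0],[0.1,-0.4,0],[0.1,-0.4,0],[0.1,-0.4,0],[0.1,-0.4,0],[0.1,-0.3,0],[0,0,0],[0,0,0],[0,0,0]],"dr":[[0,0,0],[0,0,0],[0,0,0],[0,0,0],[0,0,0],[0,0,-0.0278],[0,0,-0.0278],[0,0,-0.0278],[0,0,-0.0278],[0,0,-0.0278],[0,0,0],[0,0,0],[0,0,0],[0,0,0],[0,0,0]]}'
python3 - <<'E'
from h import *
import pickle
c=cam('wrist');pickle.dump(c,open('w3.pkl','wb'));save('w3.png',c['img'])
E
```

```text
t: 4.75
tool_pos: [0.5815, 0.0579, 0.2552]
ee_rot: [180.0, -0.0, 178.1]
ft_force: [-0.0, -0.2, -0.6]
width: 0.0109
grip_force: 58.8
```

View pics/w3.png

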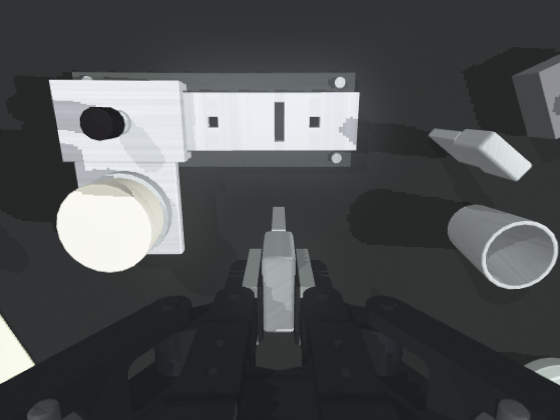

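```bash
python3 -m creep '{"delta_pos":[[0,-0.25,0],[0,-0.25,0],[0,0,0],[0,0,0]],"dr":[[0,0,0],[0,0,0],[0,0,0],[0,0,0]]}'
python3 - <<'E'
from h import *
import pickle
c=cam('wrist');pickle.dump(c,open('w4.pkl','wb'))
c3=pickle.load(open('w3.pkl','rb'))
for k in(c3,c):
    for th in (60,90):
        print(th,[(o[0].round(1).tolist(),[np.round(q,1).tolist() for q in o[1]],o[2]) for o in blob(k,(0,0,560,230),th,True,20) if o[2]<4000])
E
```

```text
t: 5.2
tool_pos: [0.5817, 0.008, 0.2554]
ee_rot: [180.0, -0.0, 178.1]
ft_force: [-0.5, 0.6, -1.4]
width: 0.011
grip_force: 58.9
60 [([101.5, 122.8], [[101.5, 123.0], [32.0, 43.0], 90.0], 1112.0)]
90 [([313.6, 121.1], [[314.0, 121.5], [9.0, 8.0], 90.0], 63.0), ([213.0, 121.4], [[213.5, 121.5], [9.0, 7.0], 90.0], 52.5), ([101.5, 122.8], [[102.0, 123.0], [32.0, 44.0], 90.0], 1139.5), ([331.3, 82.4], [[331.2, 81.8], [6.7, 10.4], 6.3], 35.0), ([115.7, 77.8], [[119.5, 78.1], [53.0, 3.0], 3.4], 52.5)]
60 [([163.8, 120.7], [[164.0, 121.5], [31.0, 38.0], 90.0], 937.0)]
90 [([366.8, 119.2], [[366.5, 119.0], [8.0, 7.0], 90.0], 51.5), ([266.0, 119.5], [[266.0, 119.5], [9.0, 8.0], 90.0], 72.0), ([163.8, 120.6], [[164.0, 121.0], [32.0, 38.0], 90.0], 978.0), ([330.8, 118.7], [[330.7, 119.0], [5.6, 36.2], 2.4], 166.0), ([350.1, 88.1], [[356.0, 88.0], [2.0, 58.0], 90.0], 68.5), ([383.4, 79.8], [[383.2, 79.6], [7.6, 12.2], 11.3], 47.0)]
```

Wrist view: knob (102,123), next hole (213,121), slot (279,121), unused hole (314,121), rail nearly parallel to the image rows; blade hangs straight in the jaws, tip at (279,210).

```bash
python3 - <<'E'
from h import *
import pickle
c3=pickle.load(open('w3.pkl','rb'));c4=pickle.load(open('w4.pkl','rb'))
for th in(90,110,130,150):
  for k,b in((c3,(268,97,292,147)),(c4,(320,97,344,145))):
    print(th,[(o[0].round(1).tolist(),[np.round(q,1).tolist() for q in o[1]],o[2]) for o in blob(k,b,th,True,20)])
n=tri(c3,(213,121.4),c4,(266,119.5));f=tri(c3,(313.8,121.2),c4,(366.7,119.1));print('next',n,'far',f,np.linalg.norm(n-f))
for c,h in((c3,[(213,121.4),(313.8,121.2)]),(c4,[(266,119.5),(366.7,119.1)])):
    P=plane(c,h,.035);d=P[1]-P[0];print(P.round(4).tolist(),np.linalg.norm(d),np.degrees(np.arctan2(-d[0],d[1])),'slot',P[0]+d*62/95)
# blade tip seen in hand
for c in(c3,c4): print(blob(c,(262,195,300,232),75)[:2])
print(r.get_obs()['tool_pos'])
E
```

```text
90 []
90 [([330.8, 118.7], [[330.7, 119.0], [5.6, 36.2], 2.4], 166.0)]
110 [([278.7, 120.4], [[279.0, 121.0], [36.0, 8.0], 90.0], 266.5)]
110 [([331.0, 118.4], [[331.0, 118.5], [6.7, 37.2], 2.3], 202.0)]
130 [([279.0, 121.5], [[279.0, 121.5], [37.0, 8.0], 90.0], 295.5)]
130 [([332.1, 118.6], [[332.0, 119.0], [8.8, 38.4], 2.7], 291.5)]
150 [([279.0, 121.0], [[279.0, 121.0], [38.0, 8.0], 90.0], 304.0)]
150 [([332.2, 118.8], [[332.4, 119.0], [10.0, 38.4], 2.0], 334.0)]
next [ 5.23619160e-01 -4.84626745e-04  3.18774576e-02] far [0.52638425 0.09441953 0.02997503] 0.09496348493577624
[[0.5235, 0.0001, 0.035], [0.5262, 0.0939, 0.035]] 0.09389109351299418 -1.6365766898758787 slot [0.525259   0.06132932 0.035     ]
[[0.5236, -0.0004, 0.035], [0.5263, 0.0932, 0.035]] 0.09361855453813644 -1.6407854121927696 slot [0.52533361 0.06069524 0.035     ]
[(array([278.125     , 219.46901709]), ((278.0, 219.0), (24.0, 22.0), 90.0), 312.0)]
[(array([278.2365416, 219.5062534]), ((278.0, 219.0), (24.0, 22.0), 90.0), 306.5)]
[0.58166834 0.00831043 0.25537219]
```

```bash
python3 - <<'E'
from h import *
import pickle
for n,u in(('w3.pkl',(279,121)),('w4.pkl',(332.2,118.8))):
    c=pickle.load(open(n,'rb'));print('slot',plane(c,[u],.035))
    g=cv2.cvtColor(c['img'],cv2.COLOR_RGB2GRAY)
    for row in(212,218,224,240,290,320):
        x=np.where(g[row,255:305]>75)[0]+255;print(row,x.min(),x.max(),x.mean(),end=' | ')
    tp=[.5815,.0579] if n=='w3.pkl' else [.5817,.0081]
    print('\ntip edge near',plane(c,[(278.5,207)],.1855),'top far edge',plane(c,[(279,331)],.2605),tp)
E
```

```text
slot [[0.52498259 0.06152781 0.035     ]]
212 272 284 278.0 | 218 272 285 278.5 | 224 271 285 278.0 | 240 264 293 278.5 | 290 255 304 279.38461538461536 | 320 263 293 278.0 | 
tip edge near [[0.56690705 0.05962974 0.1855    ]] top far edge [[0.59349153 0.05892342 0.2605    ]] [0.5815, 0.0579]
slot [[0.52491526 0.0611995  0.035     ]]
212 272 284 278.0 | 218 272 285 278.5 | 224 272 285 278.5 | 240 264 293 278.5 | 290 255 304 279.38461538461536 | 320 263 293 278.0 | 
tip edge near [[0.56719441 0.00976924 0.1855    ]] top far edge [[0.59382111 0.00905488 0.2605    ]] [0.5817, 0.0081]
```

```bash
python3 -m creep '{"delta_pos":[[-0.27,0.26,0],[-0.27,0.26,0],[0,0,-0.45],[0,0,-0.45],[0,0,-0.35],[0,0,-0.1],[0,0,0],[0,0,0],[0,0,0]],"dr":[[0,0,0.0014],[0,0,0],[0,0,0],[0,0,0],[0,0,0],[0,0,0],[0,0,0],[0,0,0],[0,0,0]]}'
python3 - <<'E'
from h import *
import pickle
c=cam('wrist');pickle.dump(c,open('w5.pkl','wb'))
print(proj(c,[[.525,.0613,.035]]))
save('w5.png',cv2.resize(c['img'][120:320,190:370],None,fx=3,fy=3,interpolation=cv2.INTER_CUBIC))
E
```

```text
t: 6.15
tool_pos: [0.5296, 0.0593, 0.1225]
ee_rot: [180.0, 0.2, 178.3]
ft_force: [0.1, -0.8, -1.6]
width: 0.0112
grip_force: 58.9
[[279.48244935 214.39831857]]
```

View pics/w5.png

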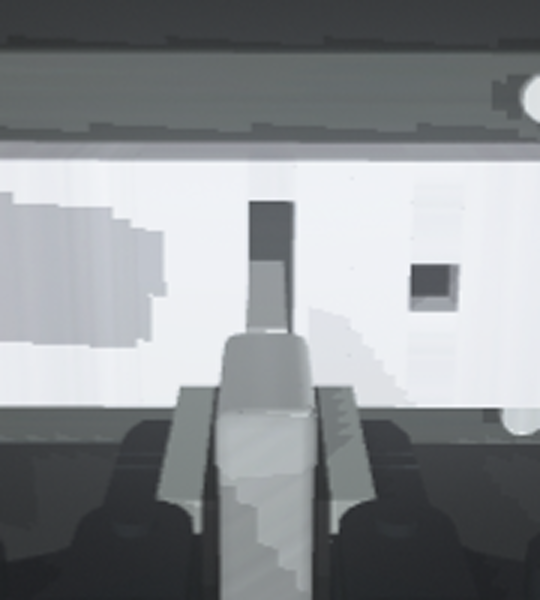

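Crop of the wrist view: slot centre ≈ full-image column 280.5, blade tip ≈ column 279, so the blade must go about 1 mm further in +y; then descend.

```bash
python3 -m creep '{"delta_pos":[[-0.015,0.01,0],[0,0,-0.08],[0,0,-0.08],[0,0,-0.08],[0,0,0],[0,0,0]],"dr":[[0,0,0],[0,0,0],[0,0,0],[0,0,0],[0,0,0],[0,0,0]]}'
```

```text
t: 6.8
tool_pos: [0.5259, 0.0601, 0.0957]
ee_rot: [180.0, -0.1, 178.3]
ft_force: [-0.4, -0.1, -1.0]
width: 0.0109
grip_force: 58.9
```

```bash
python3 -m creep '{"delta_pos":[[0.01,0,-0.04],[0,0,-0.04],[0,0,-0.04],[0,0,-0.03],[0,0,0],[0,0,0]],"dr":[[0,0,0],[0,0,0],[0,0,0],[0,0,0],[0,0,0],[0,0,0]]}'
```

```text
t: 7.4
tool_pos: [0.5274, 0.0602, 0.0817]
ee_rot: [180.0, 0.0, 178.3]
ft_force: [-1.9, 0.0, 4.1]
width: 0.0111
grip_force: 59.8
```

```bash
python3 -m creep '{"delta_pos":[[0,0,-0.01],[0,0,0],[0,0,0]],"dr":[[0,0,0],[0,0,0],[0,0,0]]}'
python3 -m creep '{"delta_pos":[[0,0,0],[0,0,0],[0,0,0],[0,0,0],[0,0,0.1],[0,0,0.3],[0,0,0.5],[0,0,0.5],[0,0,0],[0,0,0]],"dr":[[0,0,0],[0,0,0],[0,0,0],[0,0,0],[0,0,0],[0,0,0],[0,0,0],[0,0,0],[0,0,0],[0,0,0]]}' 0.5
```

```text
t: 7.7
tool_pos: [0.5275, 0.0602, 0.0816]
ee_rot: [-180.0, 0.1, 178.3]
ft_force: [-3.3, -0.0, 12.1]
width: 0.0112
grip_force: 61.0
t: 8.7
tool_pos: [0.5285, 0.0601, 0.2226]
ee_rot: [180.0, 0.3, 178.3]
ft_force: [-0.4, 0.6, -0.7]
width: 0.0425
grip_force: 0.0
```

```bash
python3 -m creep '{"delta_pos":[[0.1,-0.35,0.1],[0.1,-0.35,0.1],[0.1,-0.35,0.1],[0,-0.05,0],[0,0,0],[0,0,0],[0,0,0]],"dr":[[0,0,0],[0,0,0],[0,0,0],[0,0,0],[0,0,0],[0,0,0],[0,0,0]]}'
python3 - <<'E'
from h import *
import pickle
c=cam('wrist');pickle.dump(c,open('w6.pkl','wb'));save('w6.png',c['img'])
E
python3 -m creep '{"delta_pos":[[-0.2,-0.3,0],[-0.15,-0.1,0],[0,0,0],[0,0,0],[0,0,0]],"dr":[[0,0,0],[0,0,0],[0,0,0],[0,0,0],[0,0,0]]}'
python3 - <<'E'
from h import *
import pickle
c=cam('wrist');pickle.dump(c,open('w7.pkl','wb'))
c6=pickle.load(open('w6.pkl','rb'))
for k in(c6,c):
    u=proj(k,[[.521,-.081,.085]])[0];print('exp',u)
    b=(int(max(0,u[0]-40)),int(max(0,u[1]-40)),int(u[0]+40),int(u[1]+40))
    for th in(40,60,80):print(th,[(o[0].round(1).tolist(),[np.round(q,1).tolist() for q in o[1]],o[2]) for o in blob(k,b,th,True,100)])
save('w7.png',np.hstack([cv2.resize(k['img'][60:260],(400,200)) for k in (c6,c)]))
E
```

```text
t: 9.4
tool_pos: [0.5566, -0.0486, 0.2495]
ee_rot: [180.0, -0.1, 178.4]
ft_force: [1.1, -0.5, -0.1]
width: 0.0425
grip_force: 0.0
t: 9.95
tool_pos: [0.5229, -0.0891, 0.2504]
ee_rot: [180.0, 0.0, 178.4]
ft_force: [0.4, 0.9, 0.9]
width: 0.0426
grip_force: 0.0
exp [234.91270119 151.57403688]
40 []
60 []
80 [([230.2, 148.6], [[233.3, 148.0], [23.0, 32.8], 49.4], 389.0)]
exp [286.55419338 190.74662159]
40 []
60 []
80 [([287.0, 189.6], [[287.5, 189.5], [33.0, 29.0], 90.0], 754.0)]
```

View pics/w6.png

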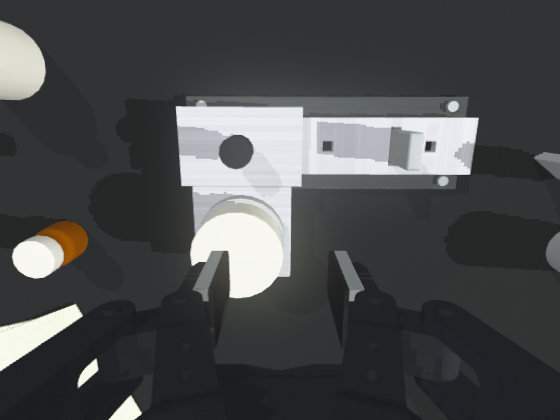

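Wrist view: the blade stands upright in the slot at (405,148), the knob is at (236,151), and the next hole is visible at (327,147).

```bash
python3 - <<'E'
from h import *
import pickle
c6=pickle.load(open('w6.pkl','rb'));c7=pickle.load(open('w7.pkl','rb'));U=[]
for k,u in((c6,(236,151)),(c7,(287.5,189.5))):
    x,y=int(u[0])-26,int(u[1])-26
    for th in(85,95,105,115):
        for o in blob(k,(x,y,x+52,y+52),th,True,300):print(th,o[0].round(1),[np.round(q,1).tolist() for q in o[1]],o[2])
    g=cv2.medianBlur(cv2.cvtColor(k['img'],cv2.COLOR_RGB2GRAY),3)[y:y+52,x:x+52]
    h=cv2.HoughCircles(g,cv2.HOUGH_GRADIENT,1,50,param1=80,param2=8,minRadius=13,maxRadius=20)
    h=h[0,0]+[x,y,0];print('hough',h);U.append(h[:2]);print(plane(k,[h[:2]],.091))
print('tri',tri(c6,U[0],c7,U[1]))
print('next w6',plane(c6,[(327,146.5)],.035)); print(r.get_obs()['tool_pos'])
E
```

```text
85 [235.6 151. ] [[235.8, 150.8], [30.4, 32.5], 45.0] 783.5
95 [235.7 151.2] [[235.8, 151.3], [31.1, 33.2], 45.0] 798.5
105 [235.7 151.1] [[236.0, 151.5], [32.2, 33.5], 63.4] 826.5
115 [235.7 151.2] [[236.0, 151.5], [32.2, 33.5], 63.4] 832.5
hough [235.5        150.5         17.10000038]
[[ 0.51954185 -0.07974751  0.091     ]]
85 [287.  189.7] [[287.5, 189.5], [33.0, 29.0], 90.0] 763.0
95 [287.1 189.7] [[287.0, 189.5], [33.0, 30.0], 90.0] 784.5
105 [287.1 189.7] [[287.0, 189.5], [33.0, 30.0], 90.0] 792.5
115 [287.1 189.8] [[287.0, 190.0], [34.0, 30.0], 90.0] 799.5
hough [286.5 190.5  17. ]
[[ 0.51943844 -0.08114908  0.091     ]]
tri [ 0.5204922  -0.08077209  0.08488739]
next w6 [[ 0.52388048 -0.00097555  0.035     ]]
[ 0.52294163 -0.08907899  0.25033357]
```

```bash
python3 -m creep '{"delta_pos":[[-0.024,0.08,-0.2],[0,0,-0.4],[0,0,-0.4],[0,0,-0.35],[0,0,-0.2],[0,0,-0.1],[0,0,0],[0,0,0]],"dr":[[0,0,0],[0,0,0],[0,0,0],[0,0,0],[0,0,0],[0,0,0],[0,0,0],[0,0,0]]}'
python3 -m creep '{"delta_pos":[[0,0,0],[0,0,0],[0,0,0],[0,0,0],[0,0,0],[0,0,0]],"dr":[[0,0,0],[0,0,0],[0,0,0],[0,0,0],[0,0,0],[0,0,0]]}' 0
```

```text
t: 10.8
tool_pos: [0.5209, -0.0818, 0.0862]
ee_rot: [-180.0, 0.1, 178.4]
ft_force: [-0.8, 0.5, -0.2]
width: 0.0427
grip_force: 0.0
t: 11.4
tool_pos: [0.5213, -0.082, 0.0868]
ee_rot: [-180.0, 0.2, 178.3]
ft_force: [0.1, 1.4, 5.8]
width: 0.0243
grip_force: 58.9
```

```bash
python3 -m creep '{"delta_pos":[[0,0,0.03],[0,0,0.04],[0,0,0.04],[0,0,0.04],[0,0,0],[0,0,0],[0,0,0]],"dr":[[0,0,0],[0,0,0],[0,0,0],[0,0,0],[0,0,0],[0,0,0],[0,0,0]]}'
```

```text
t: 12.1
tool_pos: [0.5212, -0.0821, 0.1005]
ee_rot: [-180.0, 0.1, 178.3]
ft_force: [5.8, 0.5, -3.5]
width: 0.0243
grip_force: 58.9
```

```bash
python3 -m creep '{"delta_pos":[[0,0,0.02],[0,0,0],[0.003,0.1,0],[0.003,0.1,0],[0.003,0.1,0],[0.003,0.1,0],[0.003,0.1,0],[0.003,0.1,0],[0.003,0.1,0],[0.002,0.08,0],[0,0,0],[0,0,0],[0,0,0]],"dr":[[0,0,0],[0,0,0],[0,0,0],[0,0,0],[0,0,0],[0,0,0],[0,0,0],[0,0,0],[0,0,0],[0,0,0],[0,0,0],[0,0,0],[0,0,0]]}'
python3 -c "
from h import *
c=cam('top');import pickle;pickle.dump(c,open('t2.pkl','wb'));o=r.get_obs();print(o['ft_force'],o['wrist_torque'])"
```

```text
t: 13.4
tool_pos: [0.5237, -0.0038, 0.1025]
ee_rot: [180.0, 0.2, 178.3]
ft_force: [5.9, 0.9, -2.7]
width: 0.0246
grip_force: 59.2
[ 5.98983182  2.03941781 -2.9477349 ] [ 0.15385455 -1.21144884  0.05020812]
```

```bash
python3 -m creep '{"delta_pos":[[0.003,0.017,0],[0,0,0],[0,0,0],[0,0,0]],"dr":[[0,0,0],[0,0,0],[0,0,0],[0,0,0]]}'
python3 -m creep '{"delta_pos":[[0,0,-0.04],[0,0,-0.04],[0,0,-0.03],[0,0,0],[0,0,0]],"dr":[[0,0,0],[0,0,0],[0,0,0],[0,0,0],[0,0,0]]}'
```

```text
t: 13.85
tool_pos: [0.5237, -0.0026, 0.1024]
ee_rot: [-180.0, 0.1, 178.3]
ft_force: [5.6, -0.5, -4.0]
width: 0.0245
grip_force: 59.3
t: 14.35
tool_pos: [0.5237, -0.0026, 0.0913]
ee_rot: [-180.0, 0.1, 178.3]
ft_force: [5.8, -0.5, -3.0]
width: 0.0243
grip_force: 59.3
```

The pin is already below the rail's top with no resistance, so it's in the hole. Continue down.

```bash
python3 -m creep '{"delta_pos":[[0,0,-0.02],[0,0,-0.02],[0,0,-0.01],[0,0,0],[0,0,0]],"dr":[[0,0,0],[0,0,0],[0,0,0],[0,0,0],[0,0,0]]}'
```

```text
t: 14.85
tool_pos: [0.5237, -0.0026, 0.087]
ee_rot: [-180.0, 0.1, 178.3]
ft_force: [5.0, -1.7, 1.7]
width: 0.0241
grip_force: 59.8
```

```bash
python3 -m creep '{"delta_pos":[[0,0,-0.008],[0,0,0],[0,0,0],[0,0,0]],"dr":[[0,0,0],[0,0,0],[0,0,0],[0,0,0]]}'
python3 -c "
from h import *
c=cam('scene');import pickle;pickle.dump(c,open('s2.pkl','wb'));c=cam('top')
save('end.png',np.vstack([cv2.resize(pickle.load(open('s2.pkl','rb'))['img'][150:290,190:400],(600,360)),cv2.resize(c['img'][150:250,220:400],(600,240))]))
print(r.get_obs()['ft_force'])"
```

```text
t: 15.25
tool_pos: [0.5237, -0.0026, 0.0868]
ee_rot: [-179.9, 0.2, 178.3]
ft_force: [4.2, -1.6, 7.5]
width: 0.0244
grip_force: 60.3
[ 3.65619604 -1.27247198  6.96895087]
```

View pics/end.png

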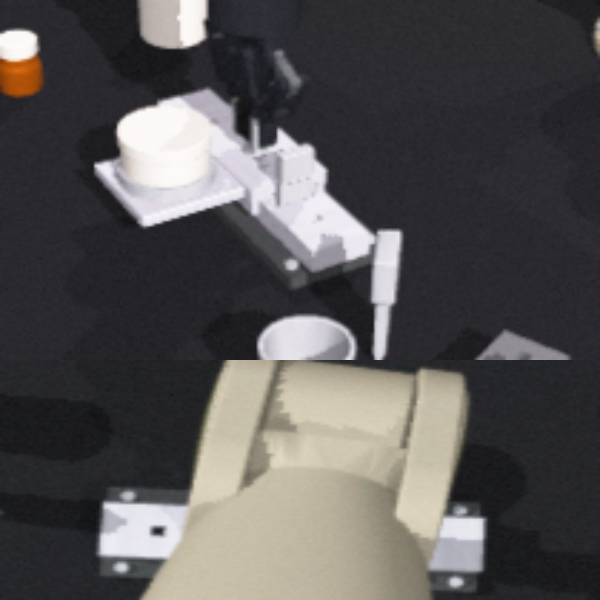

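The carriage is now up against the blade, which is upright in the slot. The hand is on the knob at the same height as at the start, so the pin is home. Pressing a bit more.

```bash
python3 -m creep '{"delta_pos":[[0,0,-0.004],[0,0,0],[0,0,0],[0,0,0],[0,0,0]],"dr":[[0,0,0],[0,0,0],[0,0,0],[0,0,0],[0,0,0]]}'
python3 -c "
from h import *
for i in range(3):
  r.get_image('wrist');print(r.get_obs()['ft_force'].round(1))"
```

```text
t: 15.85
tool_pos: [0.5237, -0.0026, 0.0867]
ee_rot: [-179.9, 0.2, 178.3]
ft_force: [2.4, -2.1, 9.5]
width: 0.0244
grip_force: 60.4
[ 3.8 -1.5  9.9]
[ 3.  -2.5 10.3]
[ 2.5 -1.5  9.9]
```

```bash
python3 -m creep '{"delta_pos":[[0,0,-0.001],[0,0,0],[0,0,0]],"dr":[[0,0,0],[0,0,0],[0,0,0]]}'
python3 -c "
from h import *
print(r.get_obs()['ft_force']);print(r.sign_off())"
```

```text
t: 16.3
tool_pos: [0.5237, -0.0026, 0.0866]
ee_rot: [-179.9, 0.2, 178.3]
ft_force: [2.5, -1.7, 10.5]
width: 0.0242
grip_force: 60.4
[ 2.49208923 -1.67016474 10.51782539]
the job is handed in; nothing more can be done
None
```

I handed the job in at 16.3 s: the blade is fully down in the rail's slot and released, the carriage is at the next hole with the pin home, and the hand is still gripping the knob and pressing down with about 10.5 N.

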